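# Sort the full cutter tins from the empty ones by feel

### The arm

A 6-joint arm with a two-finger parallel gripper is mounted at the origin on the work surface. World frame = base frame: x ahead of the robot, y to its left, z up, the work surface at z = 0. Lengths are in m, angles in rad, forces in N, time in s.
With the tool pointing down it reaches from about 0.325 to 0.85 m from the base axis. Payload 4.4 kg.
Tool frame: the origin (TCP) lies between the finger pads; the fingertips stand 22 mm ahead of it and the grasp point (between the pads) lies 3 mm ahead of it; z points along the fingers, y is the line along which they close (so a half turn about z gives the same grasp; the last joint's range is limited). The gripper opens to 94 mm and grips with 3 to 60 N. Pads are 16 mm wide; open, the fingers measure 119 mm over their backs; the gripper's body (75 mm by 177 mm) begins 78 mm behind the grasp point.
Start: joints at [-1.387, 0.207, 1.542, -0, 1.393, -0.15], TCP at [0.189, -0.543, 0.227] pointing down, gripper open.
Joint ranges: [-2.73, 2.73], [-0.86, 2.22], [0.23, 2.46], [-1.11, 4.25], [0.08, 2.63], [-2.82, 2.82]. Speed limits (rad/s): [2.79, 2.79, 3.14, 3.14, 3.14, 3.14].

### API

Orientations are given as a unit quaternion [x, y, z, w].
In Python, from cell import status, get_image, camera_params, workorder, models gives the robot as it stands. The module is installed in compiled form; this text tells all that it offers.
- The arm moves only by the tool play_rows, never from a script. Its argument "steps" is a list of rows, each a list of 7 numbers: the closure, from -1 (fully open) to 1 (shut), then the shift along the tool's x, y, z in mm, then the turn, a rotation vector about the tool's x, y, z in rad. In form: [[grip, dx, dy, dz, ax, ay, az], ...]. A call has 1 to 20 rows; each row shifts and turns the commanded pose from where the row before left it, along the tool's axes as they then stand; what a row does not reach is not made up. A row lasts 1/8 s, in which the tool goes at most 62.5 mm and 10.7 degrees, less where a joint would pass 70% of its speed; a pose out of reach is approached as far as the arm can. A call is refused whole if a number of a shift passes 62.5 or a number of a turn 0.188, either way. A call with a gripper value outside its range is refused whole. The fingers move at their own pace and stop on an object; "newtons" is the grip in N (left out, the last holds). Time passes only in rows, so rows that do not move let the fingers close. It gives the time, the measured TCP pose, the force, the opening and the grip force at its end, in the units of the state.
- status.state(): the state, without advancing time (a new reading comes with each control period).
- get_image(name): name is "side" or "top"; returns (picture, depth): 400x640x3 uint8, red, green, blue; 400x640 float32, m along the optical axis (not along the pixel's ray), 0 where there is no reading.
- camera_params(name): a dict with "mtx" (3x3 intrinsics, pixels), "world_to_cam" (4x4, takes a point from world to camera coordinates). Camera axes: x right, y down, z forward; pixel columns grow to the right and rows downward; lengths in m; the calibration is good to about 2 mm. A picture is of the moment at which its call begins. camera_params takes no time and is no camera call.
- workorder.hand_in(): hands the job in; it is judged then, once.
Trained networks look in the newest picture that a camera, given by its name, has taken for a name from the list of things; names that differ only in an ending like _2 or _b are one class to them, and where a whole thing is asked for, a point or a joint stands for the part that bears it (a point fixed in the world has none). Each returns a list of dicts, best first, with "confidence" (0 to 1); they miss things now and then, are a little off and sometimes report something else, mostly with a low value. They report only what shows in the picture. A call takes as long as a camera call. They do not tell look-alikes from the thing itself.
- models.recognise(camera, thing): "location" ([column, row] in pixels, amid what is visible of it).
- models.pinpoint(camera, thing): "location" ([column, row] in pixels: a listed point, or the origin of a listed thing).
The state is a dict: "clock": time; "joints": joint angles; "qd": joint speeds; "effort": joint torques, N m; "position": TCP position; "tool_rot": TCP orientation; "contact_force": force on the tool from outside, world axes, zero at the start; "moment": the same for the moment, N m; "width": finger opening in m; "grasp_force": force on a finger pad.
Only numpy, scipy, OpenCV 4.12 (cv2) and the standard library are available. Lean on these libraries where they do the work, as an engineer would, in place of code of your own. Each camera call takes 0.05 s, during which the arm holds its last target. There are 200 camera calls.

### The job

Three identical shut metal tins stand on the blue mat; some still hold a set of steel vegetable cutters and some are empty, and only their weight tells, so lift them to feel which is which. Stand each full tin upright in a bay of the white two-bay caddy (one tin to a bay) and each empty tin upright on the floor of the aluminium sheet pan for washing. Set the tins down rather than dropping them, let go, and leave the bowl, the paper tray and the apple where they are.

Things in the scene. Friction and masses are not known exactly. Their poses are not given: they have to be found in the camera images.
- tin_a: one of three identical plain metal cutter tins, a box 98 mm long (its x axis) x 56 mm wide (its y axis) over the lid and 80 mm tall, standing upright. Origin: centre of its underside; z up. The lid (top 14 mm) fits tight and stays shut; the body below it is 96 x 54 mm. Empty it weighs 110 to 170 g, with its cutter set inside 440 to 630 g; the contents cannot be seen and shift by 2 to 3 mm at most. Any tin may be full or empty; one or two of the three are full.
- tin_b: one of three identical plain metal cutter tins, a box 98 mm long (its x axis) x 56 mm wide (its y axis) over the lid and 80 mm tall, standing upright. Origin: centre of its underside; z up. The lid (top 14 mm) fits tight and stays shut; the body below it is 96 x 54 mm. Empty it weighs 110 to 170 g, with its cutter set inside 440 to 630 g; the contents cannot be seen and shift by 2 to 3 mm at most. Any tin may be full or empty; one or two of the three are full.
- tin_c: one of three identical plain metal cutter tins, a box 98 mm long (its x axis) x 56 mm wide (its y axis) over the lid and 80 mm tall, standing upright. Origin: centre of its underside; z up. The lid (top 14 mm) fits tight and stays shut; the body below it is 96 x 54 mm. Empty it weighs 110 to 170 g, with its cutter set inside 440 to 630 g; the contents cannot be seen and shift by 2 to 3 mm at most. Any tin may be full or empty; one or two of the three are full.
- caddy: white plastic caddy, fixed to the table on the robot's left or right: an open box 243 mm long (its x axis) x 80 mm wide (its y axis) x 30 mm high, walls, floor and the one middle divider 5 mm thick, making two bays end to end, each 114 x 70 mm inside with the tin's long side along the caddy's length. Origin: centre of its underside.
- bay_near (a point): centre of the inner floor of the caddy bay at the caddy's -x end, 5 mm above the table; axes as the caddy's
- bay_far (a point): centre of the inner floor of the caddy bay at the caddy's +x end, 5 mm above the table; axes as the caddy's
- pan: shallow aluminium sheet pan, fixed to the table on the side opposite the caddy: 250 mm long (its x axis) x 190 mm wide (its y axis), rim 20 mm high and turned out about 6 mm, floor and walls 3 mm thick. Origin: centre of its underside; room for two tins.
- bowl: bystander: white mixing bowl, 160 mm wide, 75 mm high, beyond the mat. Origin: centre of its underside.
- boat: bystander: open white paper food tray, 120 x 85 x 35 mm. Origin: centre of its underside.
- apple: bystander: dark red apple, 74 mm wide, 64 mm high. Origin: centre of its underside.
Mind the look-alikes: they are no part of the job. What is shaped like the tin_b but turquoise is not meant. What is shaped like the tin_a but pink is not meant.

How it is judged:
By the outcome, as a careful person would: the job done as asked, in the order asked, and still so for the second after the job is handed in, with the robot touching nothing.
It also fails if it takes over 72 s, if anything falls off the work surface, if the arm or the gripper's body presses on something with over 40 N, if the wrist force passes 120 N, or if a joint passes its speed limit or range.

## Working session

There is one attempt and no reset: what is moved stays moved. The work goes in short steps, Python scripts to look and compute and a tool call to move; the robot and the scene stay as the last step left them, time stands still between calls to the robot, and variables do not carry over. Pictures are saved under pics/ and viewed, at most 10 in all, crops included, and the job is handed in when it is done.

Besides the shell and the picture viewer there is one more tool, called by a JSON object that holds its "fn" and its "kwargs", one argument or row to a line. play_rows: Moves the arm, as the interface text tells. Its arguments: {"type":"object","properties":{"steps":{"type":"array"},"newtons":{"type":"number"}},"required":["steps"]}

```bash
mkdir -p pics
cat > h.py <<'E'
import numpy as np, cv2
from cell import status, get_image, camera_params, models
def cloud(name):
    im,d=get_image(name); p=camera_params(name); K=np.array(p["mtx"]); T=np.linalg.inv(np.array(p["world_to_cam"]))
    v,u=np.mgrid[:d.shape[0],:d.shape[1]]
    P=np.stack([(u-K[0,2])/K[0,0]*d,(v-K[1,2])/K[1,1]*d,d],-1)
    W=P@T[:3,:3].T+T[:3,3]; W[d==0]=np.nan
    return im,W
E
python3 - <<'E'
from h import *
s=status.state(); print(s)
for c in ("top","side"):
    im,W=cloud(c); cv2.imwrite(f"pics/{c}0.png",im[:,:,::-1]); np.save(c+"0.npy",W)
    print(c,camera_params(c))
for t in ("tin_a","caddy","pan","bay_near","bay_far","bowl","boat","apple"):
    print(t,[(round(r["confidence"],2),[round(float(x)) for x in r["location"]],np.round(np.load("top0.npy")[int(r["location"][1]),int(r["location"][0])],3)) for r in models.pinpoint("top",t)][:6])
E
```

```text
{'clock': 0.0, 'joints': array([-1.38649085e+00,  2.07429760e-01,  1.54296574e+00,  3.39783777e-05,
        1.39346774e+00, -1.50512550e-01]), 'qd': array([ 1.28388402e-04,  2.58302203e-04,  9.09764493e-04,  4.82040036e-04,
       -5.75732392e-05,  9.53929967e-04]), 'effort': array([ 5.79223956e-05, -3.70880520e+01, -2.81417745e+01,  6.97849179e-02,
        3.62890516e-02, -1.78004038e-04]), 'position': array([ 0.18879562, -0.54231894,  0.22627962]), 'tool_rot': array([ 9.86019674e-01,  1.66625067e-01, -2.46458125e-06, -1.13541511e-03]), 'contact_force': array([ 0.49422902,  0.51982533, -0.38977587]), 'moment': array([-0.02552415,  0.00664319,  0.01268756]), 'grasp_force': 0.0, 'width': 0.09421154605118362}
top {'mtx': array([[453.78330859,   0.        , 328.07532531],
       [  0.        , 453.78330859, 192.42333571],
       [  0.        ,   0.        ,   1.        ]]), 'world_to_cam': array([[ 0.02343553, -0.9997207 ,  0.00304967,  0.10728605],
       [-0.99767695, -0.02358258, -0.06391064,  0.5332296 ],
       [ 0.06396471, -0.00154481, -0.99795097,  1.46218006],
       [ 0.      
[... 558 characters left out ...]
ay([ 0.459, -0.112,  0.078])), (0.7, [177, 226], array([0.411, 0.588, 0.084])), (0.65, [322, 193], array([0.527, 0.142, 0.081])), (0.65, [363, 188], array([0.543, 0.014, 0.081]))]
caddy [(0.65, [462, 204], array([ 0.507, -0.321,  0.005]))]
pan [(0.64, [270, 218], array([0.446, 0.308, 0.006]))]
bay_near [(0.56, [461, 219], array([ 0.458, -0.317,  0.008]))]
bay_far [(0.87, [469, 185], array([ 0.567, -0.341,  0.003]))]
bowl [(0.76, [326, 127], array([0.748, 0.135, 0.006])), (0.38, [404, 216], array([ 0.459, -0.115,  0.079]))]
boat [(0.58, [389, 130], array([ 0.745, -0.078, -0.003]))]
apple [(0.72, [468, 186], array([ 0.567, -0.337,  0.005])), (0.57, [430, 144], array([ 0.69 , -0.198,  0.062]))]
```

View pics/top0.png

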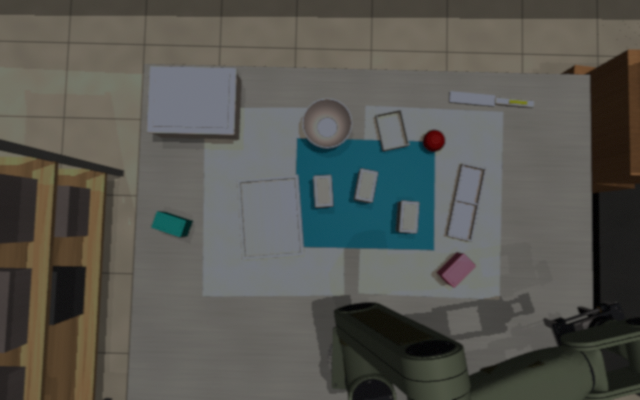

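View pics/side0.png

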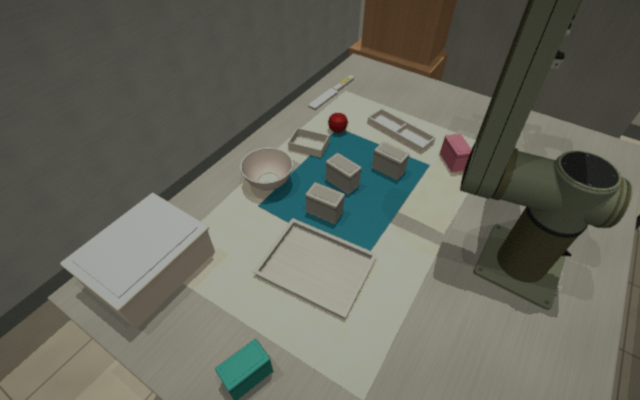

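The top view shows three grey tins on the mat near (322,191), (366,186) and (408,217). The caddy is on the right at (466,202) and the pan on the left at (271,217). The pink and turquoise boxes are off the mat, so I leave them. Next I fit rectangles to the cloud.

```bash
cat >> h.py <<'E'
def rect(W,uv,z0,z1,half,shift=(0,0)):
    u,v=uv; S=W[v-half:v+half,u-half:u+half].reshape(-1,3)
    S=S[(S[:,2]>z0)&(S[:,2]<z1)]
    (cx,cy),(w,h),a=cv2.minAreaRect((S[:,:2]*1000).astype(np.float32))
    if w<h: w,h,a=h,w,a+90
    a=(a+90)%180-90
    return np.round([cx,cy,w,h,a if a>-89.99 else a+180,np.median(S[:,2])*1000,len(S)],1)
E
python3 - <<'E'
from h import *
W=np.load("top0.npy")
for n,uv,z0,z1,hf in [("b_left",(322,191),.068,.1,24),("mid",(366,186),.068,.1,24),("right",(408,217),.068,.1,24),("pink",(456,269),.06,.1,24),("caddy",(466,202),.02,.045,42),("pan",(271,217),.012,.035,42),("apple",(433,140),.03,.09,18),("bowl",(326,124),.04,.1,32)]:
    print(n,rect(W,uv,z0,z1,hf))
for uv in [(330,200),(270,217),(462,219),(469,185),(340,220)]: print(uv,np.round(W[uv[1]-2:uv[1]+3,uv[0]-2:uv[0]+3].reshape(-1,3).mean(0),4))
E
python3 - <<'E'
import cv2
im=cv2.imread("pics/top0.png")[100:300,220:500]
cv2.imwrite("pics/crop0.png",cv2.convertScaleAbs(cv2.resize(im,None,fx=2.8,fy=2.8,interpolation=cv2.INTER_CUBIC),alpha=1.7))
E
```

```text
b_left [531.9 135.2  97.9  55.8   5.2  80.3 558. ]
mid [ 5.525e+02  4.000e-01  9.800e+01  5.610e+01 -9.500e+00  8.020e+01
  5.610e+02]
right [ 457.4 -134.4   97.5   56.4   -3.2   79.8  575. ]
pink [ 295.3 -289.    96.2   55.9  -44.3   79.7  603. ]
caddy [ 510.9 -330.3  243.1   83.3  -10.9   28.   454. ]
pan [445.7 305.7 265.9 200.9   5.8  19.7 864. ]
apple [ 705.  -218.2   70.8   67.4   50.8   57.1  402. ]
bowl [748.8 128.5 156.3 156.  -43.5  63.3 715. ]
(330, 200) [0.503  0.1133 0.0798]
(270, 217) [0.4463 0.3082 0.0027]
(462, 219) [ 0.4545 -0.3209  0.0051]
(469, 185) [ 0.5668 -0.3435  0.0049]
(340, 220) [0.4418 0.0785 0.0015]
```

View pics/crop0.png

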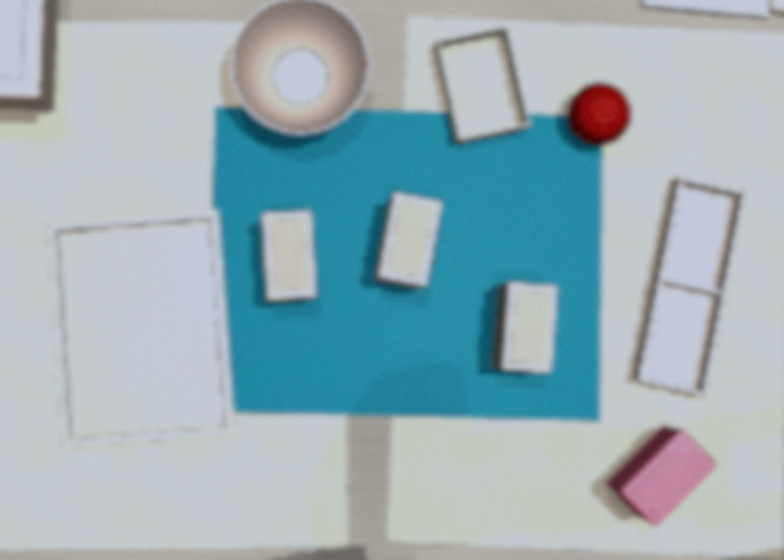

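```bash
cat >> h.py <<'E'
def plan(x,y,z,yawdeg,frm=None):
    "turn first, then shift (mm) in the turned tool axes; world target in mm"
    s=status.state(); q=s["tool_rot"]; p=s["position"]*1000 if frm is None else np.array(frm)
    a=2*np.arctan2(q[1],q[0]); t=np.radians(yawdeg); d=(t-a+np.pi/2)%np.pi-np.pi/2; t=a+d
    dx,dy,dz=np.array([x,y,z])-p; c,n=np.cos(t),np.sin(t)
    print("clock %.2f yaw %.2f az %.3f | tx %.1f ty %.1f tz %.1f"%(s["clock"],np.degrees(a),-d,c*dx+n*dy,n*dx-c*dy,-dz),"pos",np.round(p,1),"q",np.round(q[2:],4),"F",np.round(s["contact_force"],2),"w %.4f"%s["width"])
E
python3 -c "
from h import *
plan(457.4,-134.4,71,-3.2)"
```

```text
clock 0.50 yaw 19.18 az 0.391 | tx 245.2 ty -423.0 tz 156.4 pos [ 188.9 -543.1  227.4] q [-0. -0.] F [ 0.77 -0.06 -0.27] w 0.0937
```

{"fn": "play_rows", "kwargs": {
  "steps": [
    [-1,0,0,0,0,0,0.13],
    [-1,0,0,0,0,0,0.13],
    [-1,0,0,0,0,0,0.131],
    [-1,27.3,-46.9,0,0,0,0],
    [-1,27.3,-46.9,0,0,0,0],
    [-1,27.3,-46.9,0,0,0,0],
    [-1,27.3,-46.9,0,0,0,0],
    [-1,27.3,-46.9,0,0,0,0],
    [-1,27.3,-46.9,0,0,0,0],
    [-1,27.3,-46.9,0,0,0,0],
    [-1,27.3,-46.9,0,0,0,0],
    [-1,27.3,-46.9,0,0,0,0],
    [-1,0,0,40,0,0,0],
    [-1,0,0,0,0,0,0],
    [-1,0,0,0,0,0,0]
  ],
  "newtons": 25
}}

```text
clock: 2.38
position: [0.4582, -0.136, 0.1883]
tool_rot: [1.0, -0.029, 0.0, 0.0]
contact_force: [-0.4, -0.6, 0.5]
width: 0.0936
grasp_force: 0.0
```

```bash
python3 -c "
from h import *
plan(457.4,-134.4,71,-3.2)
im,W=cloud('top'); cv2.imwrite('pics/top1.png',cv2.convertScaleAbs(im[100:300,220:500,::-1],alpha=1.7))"
```

```text
clock 2.38 yaw -3.27 az -0.001 | tx -0.8 ty -1.6 tz 117.3 pos [ 458.2 -136.   188.3] q [0.0003 0.0002] F [-0.38 -0.59  0.46] w 0.0936
```

{"fn": "play_rows", "kwargs": {
  "steps": [
    [-1,-0.8,-1.6,30,0,0,0],
    [-1,0,0,30,0,0,0],
    [-1,0,0,30,0,0,0],
    [-1,0,0,20,0,0,0],
    [-1,0,0,7,0,0,0],
    [-1,0,0,0,0,0,0],
    [1,0,0,0,0,0,0],
    [1,0,0,0,0,0,0],
    [1,0,0,0,0,0,0],
    [1,0,0,0,0,0,0],
    [1,0,0,0,0,0,0]
  ],
  "newtons": 30
}}

```text
clock: 3.8
position: [0.4573, -0.1338, 0.0706]
tool_rot: [1.0, -0.028, 0.0, 0.0]
contact_force: [-0.0, 0.5, 1.2]
width: 0.0558
grasp_force: 30.0
```

Gripped at 55.8 mm, matching the lid width. Now lift to 60 mm and feel the weight.

{"fn": "play_rows", "kwargs": {
  "steps": [
    [1,0,0,-10,0,0,0],
    [1,0,0,-20,0,0,0],
    [1,0,0,-20,0,0,0],
    [1,0,0,-10,0,0,0],
    [1,0,0,0,0,0,0],
    [1,0,0,0,0,0,0],
    [1,0,0,0,0,0,0]
  ]
}}

```text
clock: 4.68
position: [0.4565, -0.1335, 0.1295]
tool_rot: [1.0, -0.028, -0.001, -0.0]
contact_force: [0.1, -0.7, -1.5]
width: 0.0556
grasp_force: 30.0
```

```bash
python3 -c "
from h import *
for i in range(6): get_image('side'); print(np.round(status.state()['contact_force'],2))
a=np.radians(-10.9); u=np.array([np.cos(a),np.sin(a)]); c=np.array([510.9,-330.3])
for k in(-59.5,59.5): print(c+k*u); plan(*(c+k*u),76,-10.9)
W=np.load('top0.npy')[155:250,440:492].reshape(-1,3); W=W[(W[:,2]>.022)&(W[:,2]<.04)]*1000
e=(W[:,:2]-c)@np.c_[u,[-u[1],u[0]]]
for lo,hi in((-100,-15),(15,100)):
  m=(e[:,0]>lo)&(e[:,0]<hi); 
  for s in(-1,1):
    f=e[m&(e[:,1]*s>20)]; print(lo,s,np.percentile(f[:,1],[2,50,98]),len(f))
f=e[abs(e[:,1])<28]; print('ends',[(np.percentile(g,[2,50,98]),len(g)) for g in (f[f[:,0]<-60,0],f[abs(f[:,0])<60,0],f[f[:,0]>60,0])])
"
```

```text
[-0.03 -0.9  -1.85]
[-0.58 -0.08 -1.12]
[ 1.61  0.36 -1.41]
[ 0.14 -0.08 -2.09]
[ 0.41 -0.59 -1.24]
[-0.55 -0.05 -1.61]
[ 452.47345659 -319.04882114]
clock 4.97 yaw -3.22 az 0.134 | tx 30.5 ty 182.8 tz 54.2 pos [ 457.1 -133.8  130.2] q [-0.0002 -0.0001] F [-0.55 -0.05 -1.61] w 0.0556
[ 569.32654341 -341.55117886]
clock 4.97 yaw -3.22 az 0.134 | tx 149.5 ty 182.8 tz 54.2 pos [ 457.1 -133.8  130.2] q [-0.0002 -0.0001] F [-0.55 -0.05 -1.61] w 0.0556
-100 -1 [-40.34485821 -36.40561359 -33.61731787] 58
-100 1 [34.65867668 38.76850251 40.99941214] 56
15 -1 [-40.96026082 -37.33313328 -34.01292326] 52
15 1 [33.46158458 38.0709273  40.56982562] 56
ends [(array([-121.46258428, -118.84083515, -116.47821667]), 27), (array([-2.57637997, -0.14427129,  2.2337756 ]), 26), (array([116.15449577, 118.34311348, 121.30876433]), 34)]
```

It reads about 1.55 N, so 155 g: the right tin is empty and goes to the near half of the pan. The caddy fit checks out, with walls at ±38 mm and ends at ±119 mm.

```bash
python3 -c "
from h import *
plan(386,299.6,190,5.8)"
```

```text
clock 4.97 yaw -3.22 az -0.157 | tx -27.0 ty -438.3 tz -59.8 pos [ 457.1 -133.8  130.2] q [-0.0002 -0.0001] F [-0.55 -0.05 -1.61] w 0.0556
```

{"fn": "play_rows", "kwargs": {
  "steps": [
    [1,0,0,-20,0,0,-0.052],
    [1,0,0,-20,0,0,-0.053],
    [1,0,0,-20,0,0,-0.052],
    [1,-1,-18.3,0,0,0,0],
    [1,-2.6,-40,0,0,0,0],
    [1,-2.6,-40,0,0,0,0],
    [1,-2.6,-40,0,0,0,0],
    [1,-2.6,-40,0,0,0,0],
    [1,-2.6,-40,0,0,0,0],
    [1,-2.6,-40,0,0,0,0],
    [1,-2.6,-40,0,0,0,0],
    [1,-2.6,-40,0,0,0,0],
    [1,-2.6,-40,0,0,0,0],
    [1,-1.6,-40,0,0,0,0],
    [1,-1,-20,0,0,0,0],
    [1,0,0,30,0,0,0],
    [1,0,0,30,0,0,0],
    [1,0,0,20,0,0,0],
    [1,0,0,0,0,0,0],
    [1,0,0,0,0,0,0]
  ]
}}

```text
clock: 7.48
position: [0.3859, 0.2999, 0.1107]
tool_rot: [0.999, 0.05, 0.0, -0.0]
contact_force: [0.1, 0.3, -1.8]
width: 0.0558
grasp_force: 30.0
```

```bash
python3 -c "
from h import *
plan(386,299.6,75,5.8)"
```

```text
clock 7.47 yaw 5.78 az -0.000 | tx 0.0 ty 0.3 tz 35.7 pos [385.9 299.9 110.7] q [ 0.     -0.0001] F [ 0.12  0.34 -1.78] w 0.0558
```

{"fn": "play_rows", "kwargs": {
  "steps": [
    [1,0,0,15,0,0,0],
    [1,0,0,12,0,0,0],
    [1,0,0,6,0,0,0],
    [1,0,0,2,0,0,0],
    [1,0,0,1,0,0,0],
    [1,0,0,0.5,0,0,0],
    [1,0,0,0.5,0,0,0],
    [1,0,0,0,0,0,0]
  ]
}}

```text
clock: 8.48
position: [0.3864, 0.2996, 0.0736]
tool_rot: [0.999, 0.05, 0.0, -0.0]
contact_force: [-0.2, 0.4, -1.5]
width: 0.0559
grasp_force: 30.0
```

{"fn": "play_rows", "kwargs": {
  "steps": [
    [1,0,0,0.5,0,0,0],
    [1,0,0,0.5,0,0,0],
    [1,0,0,0,0,0,0],
    [1,0,0,0,0,0,0]
  ]
}}

```text
clock: 8.98
position: [0.3865, 0.2997, 0.0736]
tool_rot: [0.999, 0.05, 0.0, -0.0]
contact_force: [-2.7, 0.1, 6.4]
width: 0.0559
grasp_force: 30.0
```

Contact with the pan floor, so I release and go to the left tin at (532,135), yaw 5.2°.

{"fn": "play_rows", "kwargs": {
  "steps": [
    [-1,0,0,0,0,0,0],
    [-1,0,0,0,0,0,0],
    [-1,0,0,0,0,0,0],
    [-1,0,0,0,0,0,0],
    [-1,0,0,-15,0,0,0],
    [-1,0,0,-30,0,0,0],
    [-1,0,0,-35,0,0,0],
    [-1,0,0,-25,0,0,0],
    [-1,0,0,0,0,0,0]
  ]
}}

```text
clock: 10.1
position: [0.3882, 0.3006, 0.1807]
tool_rot: [0.999, 0.05, 0.003, -0.001]
contact_force: [0.0, -0.0, 0.3]
width: 0.0942
grasp_force: 0.0
```

```bash
python3 -c "
from h import *
plan(531.9,135.2,71,5.2)"
```

```text
clock 10.10 yaw 5.78 az 0.010 | tx 128.1 ty 177.8 tz 109.7 pos [388.2 300.6 180.7] q [ 0.0031 -0.0014] F [ 0.02 -0.02  0.28] w 0.0942
```

{"fn": "play_rows", "kwargs": {
  "steps": [
    [-1,24,34,0,0,0,0.01],
    [-1,26,36,0,0,0,0],
    [-1,26,36,0,0,0,0],
    [-1,26,36,0,0,0,0],
    [-1,26,36,0,0,0,0],
    [-1,0,0,20,0,0,0],
    [-1,0,0,0,0,0,0],
    [-1,0,0,0,0,0,0]
  ]
}}

```text
clock: 11.1
position: [0.5295, 0.1345, 0.157]
tool_rot: [0.999, 0.046, -0.001, -0.0]
contact_force: [0.3, -0.1, -1.0]
width: 0.0941
grasp_force: 0.0
```

```bash
python3 -c "
from h import *
plan(531.9,135.2,71,5.2)"
```

```text
clock 11.10 yaw 5.23 az 0.001 | tx 2.4 ty -0.5 tz 86.0 pos [529.5 134.5 157. ] q [-0.0007 -0.    ] F [ 0.3  -0.09 -1.02] w 0.0941
```

{"fn": "play_rows", "kwargs": {
  "steps": [
    [-1,2,-0.5,25,0,0,0],
    [-1,0,0,30,0,0,0],
    [-1,0,0,20,0,0,0],
    [-1,0,0,11,0,0,0],
    [-1,0,0,0,0,0,0],
    [1,0,0,0,0,0,0],
    [1,0,0,0,0,0,0],
    [1,0,0,0,0,0,0],
    [1,0,0,0,0,0,0],
    [1,0,0,0,0,0,0],
    [1,0,0,-10,0,0,0],
    [1,0,0,-20,0,0,0],
    [1,0,0,-20,0,0,0],
    [1,0,0,-10,0,0,0],
    [1,0,0,0,0,0,0],
    [1,0,0,0,0,0,0],
    [1,0,0,0,0,0,0]
  ]
}}

```text
clock: 13.22
position: [0.5313, 0.1347, 0.1303]
tool_rot: [0.999, 0.045, -0.001, 0.0]
contact_force: [0.5, -0.5, -6.3]
width: 0.0558
grasp_force: 30.0
```

```bash
python3 -c "
from h import *
for i in range(4): get_image('side'); print(np.round(status.state()['contact_force'],2))
a=np.radians(5.8); plan(445.7+60*np.cos(a),305.7+60*np.sin(a),75,5.8)
plan(569.3,-341.5,190,-10.9)
plan(452.5,-319,190,-10.9)"
```

```text
[-0.23 -1.01 -5.05]
[ 0.84 -0.34 -6.11]
[ 0.42  0.2  -4.92]
[ 0.08 -0.05 -5.33]
clock 13.43 yaw 5.20 az -0.010 | tx -8.5 ty -178.7 tz 56.0 pos [531.9 134.8 131. ] q [-0.0004  0.    ] F [ 0.08 -0.05 -5.33] w 0.0556
clock 13.43 yaw 5.20 az 0.281 | tx 126.8 ty 460.6 tz -59.0 pos [531.9 134.8 131. ] q [-0.0004  0.    ] F [ 0.08 -0.05 -5.33] w 0.0556
clock 13.43 yaw 5.20 az 0.281 | tx 7.9 ty 460.6 tz -59.0 pos [531.9 134.8 131. ] q [-0.0004  0.    ] F [ 0.08 -0.05 -5.33] w 0.0556
```

It reads about 5.4 N: full, so it goes to the far bay.

{"fn": "play_rows", "kwargs": {
  "steps": [
    [1,0,0,-20,0,0,0.094],
    [1,0,0,-20,0,0,0.094],
    [1,0,0,-19,0,0,0.093],
    [1,4.8,20.6,0,0,0,0],
    [1,11,40,0,0,0,0],
    [1,11,40,0,0,0,0],
    [1,11,40,0,0,0,0],
    [1,11,40,0,0,0,0],
    [1,11,40,0,0,0,0],
    [1,11,40,0,0,0,0],
    [1,11,40,0,0,0,0],
    [1,11,40,0,0,0,0],
    [1,11,40,0,0,0,0],
    [1,11,40,0,0,0,0],
    [1,7,25,0,0,0,0],
    [1,5,15,0,0,0,0],
    [1,0,0,20,0,0,0],
    [1,0,0,20,0,0,0],
    [1,0,0,0,0,0,0],
    [1,0,0,0,0,0,0]
  ]
}}

```text
clock: 15.92
position: [0.5696, -0.3404, 0.1499]
tool_rot: [0.996, -0.094, -0.0, -0.0]
contact_force: [0.3, -0.9, -5.8]
width: 0.0563
grasp_force: 30.0
```

```bash
python3 -c "
from h import *
im,W=cloud('side'); cv2.imwrite('pics/side1.png',cv2.convertScaleAbs(cv2.resize(im[60:220,280:520,::-1],None,fx=3,fy=3),alpha=1.5))
plan(569.3,-341.5,76,-10.9)"
```

```text
clock 15.97 yaw -10.85 az 0.001 | tx -0.7 ty 0.7 tz 74.9 pos [ 570.1 -341.   150.9] q [0.0004 0.0002] F [ 0.12  0.05 -5.76] w 0.0560
```

View pics/side1.png

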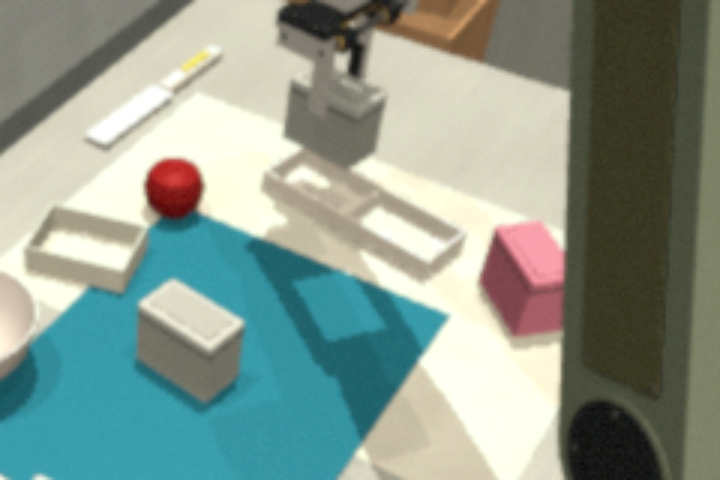

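The side view shows the tin hanging upright over the far bay, near (335,115) in the crop. Now I lower it past the rim.

{"fn": "play_rows", "kwargs": {
  "steps": [
    [1,-0.5,0.5,20,0,0,0],
    [1,0,0,15,0,0,0],
    [1,0,0,10,0,0,0],
    [1,0,0,10,0,0,0],
    [1,0,0,8,0,0,0],
    [1,0,0,6,0,0,0],
    [1,0,0,3,0,0,0],
    [1,0,0,1,0,0,0],
    [1,0,0,0.5,0,0,0],
    [1,0,0,0,0,0,0]
  ]
}}

```text
clock: 17.23
position: [0.5692, -0.3419, 0.0773]
tool_rot: [0.995, -0.095, 0.0, 0.0]
contact_force: [-0.9, 0.6, -5.0]
width: 0.0558
grasp_force: 30.0
```

{"fn": "play_rows", "kwargs": {
  "steps": [
    [1,0,0,1,0,0,0],
    [1,0,0,0.5,0,0,0],
    [1,0,0,0.5,0,0,0],
    [1,0,0,0,0,0,0],
    [1,0,0,0,0,0,0]
  ]
}}

```text
clock: 17.85
position: [0.5694, -0.342, 0.0769]
tool_rot: [0.995, -0.095, 0.001, 0.0]
contact_force: [-2.7, 2.4, 6.6]
width: 0.0558
grasp_force: 30.0
```

{"fn": "play_rows", "kwargs": {
  "steps": [
    [-1,0,0,0,0,0,0],
    [-1,0,0,0,0,0,0],
    [-1,0,0,0,0,0,0],
    [-1,0,0,0,0,0,0],
    [-1,0,0,-15,0,0,0],
    [-1,0,0,-30,0,0,0],
    [-1,0,0,-35,0,0,0],
    [-1,0,0,-25,0,0,0],
    [-1,0,0,0,0,0,0],
    [-1,0,0,0,0,0,0]
  ]
}}

```text
clock: 19.1
position: [0.5686, -0.3415, 0.1793]
tool_rot: [0.995, -0.095, -0.0, -0.0]
contact_force: [0.1, -0.6, -0.0]
width: 0.0937
grasp_force: 0.0
```

```bash
python3 -c "
from h import *
plan(552.5,0.4,71,-9.5)"
```

```text
clock 19.10 yaw -10.90 az -0.024 | tx -72.3 ty -334.6 tz 108.3 pos [ 568.6 -341.5  179.3] q [-0.0004 -0.0003] F [ 0.08 -0.6  -0.04] w 0.0937
```

{"fn": "play_rows", "kwargs": {
  "steps": [
    [-1,-4.3,-24.6,0,0,0,-0.024],
    [-1,-9,-40,0,0,0,0],
    [-1,-9,-40,0,0,0,0],
    [-1,-9,-40,0,0,0,0],
    [-1,-9,-40,0,0,0,0],
    [-1,-9,-40,0,0,0,0],
    [-1,-9,-40,0,0,0,0],
    [-1,-9,-40,0,0,0,0],
    [-1,-5,-30,0,0,0,0],
    [-1,0,0,20,0,0,0],
    [-1,0,0,0,0,0,0],
    [-1,0,0,0,0,0,0]
  ]
}}

```text
clock: 20.6
position: [0.553, 0.0006, 0.1596]
tool_rot: [0.997, -0.083, -0.001, -0.0]
contact_force: [-0.6, 0.4, 0.7]
width: 0.0941
grasp_force: 0.0
```

```bash
python3 -c "
from h import *
plan(552.5,0.4,71,-9.5)
im,W=cloud('top')
for n,uv,hf in [('pan',(283,235),32),('caddy',(468,184),24)]: print(n,rect(W,uv,.07,.1,hf))"
```

```text
clock 20.60 yaw -9.49 az 0.000 | tx -0.5 ty 0.3 tz 88.6 pos [553.    0.6 159.6] q [-0.0006 -0.0001] F [-0.61  0.44  0.72] w 0.0941
pan [386.7 298.4  97.8  56.7   5.2  83.2 577. ]
caddy [ 569.2 -341.4   98.6   57.5  -10.9   84.9  589. ]
```

Both placed tins are seated, with tops at 83 and 85 mm. Now the third tin.

{"fn": "play_rows", "kwargs": {
  "steps": [
    [-1,0,0,28,0,0,0],
    [-1,0,0,30,0,0,0],
    [-1,0,0,20,0,0,0],
    [-1,0,0,10.5,0,0,0],
    [-1,0,0,0,0,0,0],
    [1,0,0,0,0,0,0],
    [1,0,0,0,0,0,0],
    [1,0,0,0,0,0,0],
    [1,0,0,0,0,0,0],
    [1,0,0,0,0,0,0],
    [1,0,0,-10,0,0,0],
    [1,0,0,-20,0,0,0],
    [1,0,0,-20,0,0,0],
    [1,0,0,-10,0,0,0],
    [1,0,0,0,0,0,0],
    [1,0,0,0,0,0,0],
    [1,0,0,0,0,0,0]
  ]
}}

```text
clock: 22.78
position: [0.5529, 0.0002, 0.1304]
tool_rot: [0.997, -0.083, -0.001, -0.0]
contact_force: [0.6, -0.4, -0.8]
width: 0.0558
grasp_force: 30.0
```

```bash
python3 -c "
from h import *
for i in range(4): get_image('side'); print(np.round(status.state()['contact_force'],2))
a=np.radians(5.8); plan(445.7+60*np.cos(a),305.7+60*np.sin(a),190,5.8)
plan(452.5,-319,190,-10.9)"
```

```text
[ 0.71 -0.5  -0.83]
[-0.15 -0.64 -0.99]
[ 0.   -0.98 -1.02]
[ 0.21  0.2  -0.5 ]
clock 22.98 yaw -9.52 az -0.267 | tx -16.2 ty -314.8 tz -59.0 pos [5.534e+02 2.000e-01 1.310e+02] q [-0.0004 -0.    ] F [ 0.21  0.2  -0.5 ] w 0.0553
clock 22.98 yaw -9.52 az 0.024 | tx -38.7 ty 332.5 tz -59.0 pos [5.534e+02 2.000e-01 1.310e+02] q [-0.0004 -0.    ] F [ 0.21  0.2  -0.5 ] w 0.0553
```

It reads about 1 N: empty, so it goes to the far half of the pan.

{"fn": "play_rows", "kwargs": {
  "steps": [
    [1,0,0,-20,0,0,-0.089],
    [1,0,0,-20,0,0,-0.089],
    [1,0,0,-19,0,0,-0.089],
    [1,-1.2,-19.8,0,0,0,0],
    [1,-2,-40,0,0,0,0],
    [1,-2,-40,0,0,0,0],
    [1,-2,-40,0,0,0,0],
    [1,-2,-40,0,0,0,0],
    [1,-2,-40,0,0,0,0],
    [1,-2,-40,0,0,0,0],
    [1,-2,-35,0,0,0,0],
    [1,-1,-20,0,0,0,0],
    [1,0,0,20,0,0,0],
    [1,0,0,30,0,0,0],
    [1,0,0,20,0,0,0],
    [1,0,0,0,0,0,0],
    [1,0,0,0,0,0,0]
  ]
}}

```text
clock: 25.1
position: [0.5062, 0.3119, 0.121]
tool_rot: [0.999, 0.05, 0.0, -0.0]
contact_force: [-0.1, 0.3, -1.1]
width: 0.0555
grasp_force: 30.0
```

```bash
python3 -c "
from h import *
plan(505.4,311.8,74,5.8)"
```

```text
clock 25.10 yaw 5.75 az -0.001 | tx -0.8 ty -0.0 tz 47.0 pos [506.2 311.9 121. ] q [ 0.0004 -0.0001] F [-0.07  0.25 -1.09] w 0.0555
```

{"fn": "play_rows", "kwargs": {
  "steps": [
    [1,-0.5,0,20,0,0,0],
    [1,0,0,15,0,0,0],
    [1,0,0,7,0,0,0],
    [1,0,0,3,0,0,0],
    [1,0,0,1,0,0,0],
    [1,0,0,0.5,0,0,0],
    [1,0,0,0.5,0,0,0],
    [1,0,0,0,0,0,0],
    [1,0,0,0,0,0,0]
  ]
}}

```text
clock: 26.22
position: [0.5058, 0.3118, 0.0747]
tool_rot: [0.999, 0.05, 0.001, -0.0]
contact_force: [-2.7, -0.5, 5.3]
width: 0.0556
grasp_force: 30.0
```

Contact, so I release and back off.

{"fn": "play_rows", "kwargs": {
  "steps": [
    [-1,0,0,0,0,0,0],
    [-1,0,0,0,0,0,0],
    [-1,0,0,0,0,0,0],
    [-1,0,0,0,0,0,0],
    [-1,0,0,-15,0,0,0],
    [-1,0,0,-30,0,0,0],
    [-1,0,0,-35,0,0,0],
    [-1,0,0,-25,0,0,0],
    [-1,0,50,0,0,0,0],
    [-1,0,50,0,0,0,0],
    [-1,0,50,0,0,0,0],
    [-1,0,50,0,0,0,0],
    [-1,0,50,0,0,0,0],
    [-1,0,50,0,0,0,0],
    [-1,0,0,0,0,0,0],
    [-1,0,0,0,0,0,0]
  ]
}}

```text
clock: 28.22
position: [0.5357, 0.0134, 0.1792]
tool_rot: [0.999, 0.05, 0.0, -0.0]
contact_force: [-0.3, 0.4, 0.0]
width: 0.0939
grasp_force: 0.0
```

```bash
python3 -c "
from h import *
im,W=cloud('top'); cv2.imwrite('pics/top2.png',cv2.convertScaleAbs(cv2.resize(im[90:300,220:500,::-1],None,fx=2.8,fy=2.8),alpha=1.6))
m=W[...,2]; 
for n,uv,hf in [('pan1',(283,235),24),('pan2',(268,196),22),('caddy',(468,184),24)]: print(n,rect(W,uv,.07,.1,hf))
print(status.state()['clock'],status.state()['position'])"
```

```text
pan1 [402.1 299.5 128.6  56.4   5.3  83.2 641. ]
pan2 [504.6 310.3  98.   57.    5.4  83.6 574. ]
caddy [ 568.7 -341.7   98.4   58.2  -11.5   84.9  585. ]
28.275 [0.53559027 0.01399924 0.17898927]
```

View pics/top2.png

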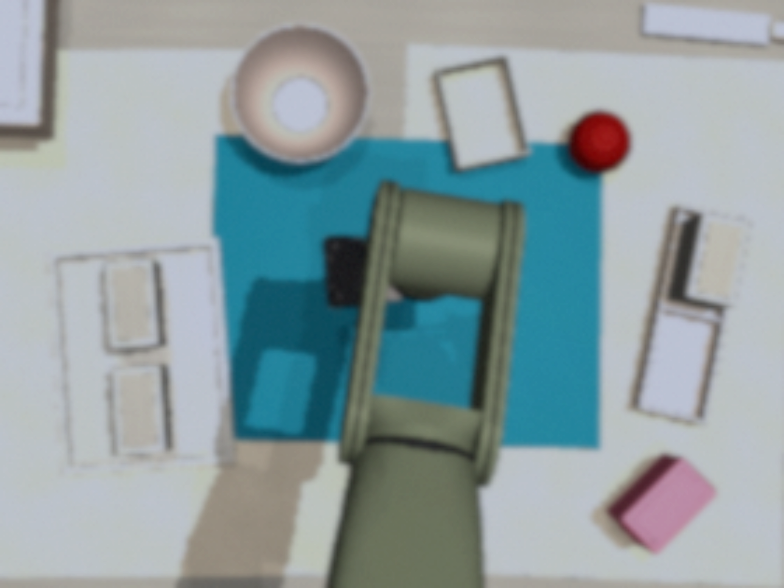

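The top view shows two tins standing in the pan, at (132,305) and (138,410). One stands in the far bay at (720,258), and the bowl, paper tray and apple have not moved. The tin tops sit at 83 and 85 mm, as they should. Handing in.

```bash
python3 -c "
from cell import workorder
print(workorder.hand_in())"
```

```text
the job is handed in; nothing more can be done
None
```

The job is handed in at about 28 s: one tin was full (about 5.4 N) and stands in the caddy's far bay, and the two empties (about 1.6 and 0.9 N) stand upright on the pan floor, with the bowl, paper tray and apple untouched.

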